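# Set the wind vane to the test bearing

## Task

On the test stand, gently push the wind vane round with a fingertip until the white index line on its nose lines up with the red target line on the white scale plate. Do not grip or lift the vane, and leave the other things on the bench where they are. Finish with the vane at rest and the hand clear of it.

Things in the scene. Friction and masses are not known exactly. Their poses are not given: they have to be found in the camera images.
- stand: test stand, fixed to the bench: black housing with a round white scale plate on top, 260 mm in diameter, its upper face 105 mm above the bench, black lines every 15 degrees. Origin under its centre on the bench; the vane turns about the vertical line through it
- spindle: seat of the vane, and with it the whole vane (black): a 100 mm dial disc, a hub 31 mm high, a pointed nose on one side and an upright tail fin on the other. Origin on the vane's vertical axis at the plate's upper face (105 mm above the bench); it does not turn with the vane. The vane only sits there by its weight (about 170 g) and would lift off if pulled up
- vane (a joint): angle of the vane about the vertical, rad, growing anticlockwise seen from above, measured from the stand's own x axis to the nose. Turns freely for more than a full turn either way; friction of 0.05 N m (about 0.6 N at the fin) makes it stay wherever it is left
- index (a point): tip of the white index line (3 mm wide) on the vane's pointed nose, 100 mm from the axis, 13.5 mm above the scale plate
- fin (a point): centre of the vane's tail fin, 85 mm from the axis, opposite the nose. The fin is an upright black plate 6 mm thick, 56 mm long along the radius (54 to 110 mm from the axis), from 9 to 64 mm above the scale plate (114 to 169 mm above the bench). Nothing else on the stand is higher than 136 mm above the bench. Push its flat side; the point lies at 141.5 mm above the bench
- target_line (a point): point on the red target line (6 mm wide, 44 mm long, radial) on the scale plate, 100 mm from the axis: the index tip must come to stand above it
- anemometer_a: loose cup anemometer standing upright: black housing 118 mm tall on a 72 mm flange, three-cup rotor reaching 90 mm from its axis at 121 mm height, 143 mm tall in all; origin under its centre. Leave alone
- anemometer_b: second loose cup anemometer, same size; origin under its centre. Leave alone
- spare_housing: loose black sensor housing without rotor, 72 mm flange, 118 mm tall; origin under its centre. Leave alone
- spare_rotor: loose three-cup rotor lying on the bench, 90 mm radius, 44 mm tall; origin under its centre. Leave alone
- bottle: loose clear bottle with white cap and red label, 66 mm diameter, 170 mm tall; origin under its centre. Leave alone
- screwdriver: loose screwdriver lying on the bench, about 0.2 m long; origin under its middle. Leave alone
- screw_tray: loose small blue open tray 90 x 70 x 25 mm; origin under its centre. Leave alone

How it is judged (in metres and radians):
At the end, for the whole second after the job is handed in: The tip of the index line stands within 5 mm (2.9 degrees) of the middle of the red line, seen from above; the vane is at rest and down on its seat (not raised by 3 mm); every bystander is within 20 mm of its start (horizontal distance between index and target_line below 0.005 m and velocity of joint vane between -0.03 and 0.03 rad/s and height (world z) of index below 0.1215 m and distance of each of anemometer_a, anemometer_b, spare_housing, spare_rotor, bottle, screwdriver, screw_tray from where it was at the start of the episode below 0.02 m); the robot touches nothing.
It fails at once if the vane is lifted 5 mm or more off its seat (height (world z) of index above 0.1235 m).
It fails at once if the vane is gripped or pushed hard: more than 15 N from the fingers (contact force between the fingers and spindle above 15 N).
It fails at once if a bystander is moved by 20 mm or more (distance of any of anemometer_a, anemometer_b, spare_housing, spare_rotor, bottle, screwdriver, screw_tray from where it was at the start of the episode above 0.02 m).
It also fails if it takes over 48 s, if anything falls off the work surface, if the arm or the gripper's body presses on something with over 40 N, if the wrist force passes 120 N, or if a joint passes its speed limit or range.

## Robot

A 6-joint arm with a two-finger parallel gripper is mounted at the origin on the work surface. World frame = base frame: x ahead of the robot, y to its left, z up, the work surface at z = 0. Lengths are in mm, angles in rad, forces in N, time in s.
With the tool pointing down it reaches from about 300 to 775 mm from the base axis. Payload 14.6 kg.
Tool frame: the origin (TCP) lies between the finger pads; the fingertips stand 8 mm ahead of it and the grasp point (between the pads) lies 11 mm behind it; z points along the fingers, y is the direction in which the jaws open and shut (so a half turn about z gives the same grasp; the last joint's range is limited). The gripper opens to 94 mm and grips with 3 to 60 N. Pads are 16 mm wide; open, the fingers measure 119 mm over their backs; the gripper's body (75 mm by 177 mm) begins 78 mm behind the grasp point.
Start: joints at [1.201, 0.3, 1.521, -0, 1.321, -0.067], TCP at [164.004, 524.969, 213.446] pointing down, gripper open.
Joint ranges: [-3.03, 3.03], [-0.79, 2.21], [0.23, 2.52], [-1.04, 4.18], [0, 3.07], [-2.55, 2.55]. Speed limits (rad/s): [2.22, 2.22, 2.57, 3.14, 3.14, 3.14].

## Interface

Orientations are given as [roll, pitch, yaw] about the fixed x, y, z axes, in that order (R = Rz(yaw) Ry(pitch) Rx(roll)).
In Python, from cell import manip, cams, models gives the robot as it stands. The module is installed in compiled form; this text tells all that it offers.
- The arm moves only by the shell command python3 -m pendant 'ROWS' [OPENING] [FORCE]. ROWS is JSON, a list that holds one entry, the list of rows, each a list of 4 numbers: the shift along the tool's x, y, z in cm, then the turn about the tool's z in rad. In form: [[[x, y, z, roll], ...]]. A call has 1 to 5 rows; each row is the pose to reach, as a shift and turn from the pose commanded when the call began, along the tool's axes at that moment; what a row does not reach only later rows make up. A row lasts 1/10 s, in which the tool goes at most 50 mm and 8.59 degrees, less where a joint would pass 70% of its speed; a pose out of reach is approached as far as the arm can. A call with a gripper value outside its range is refused whole. OPENING is the opening, from -1 (shut) to 1 (fully open), so that 0 is half open, set as the call begins (- or left out, the last holds). The fingers move at their own pace and stop on an object; FORCE is the grip in N (left out, the last holds). Time passes only in rows, so rows that repeat a pose let the fingers close. It gives the time, the measured TCP pose, the force and the opening at its end, in the units of the state.
- manip.read_state(): the state, without advancing time (a new reading comes with each control period).
- cams.camera(name): name is "scene" or "top"; returns a dict with "frame" (420x560x3 uint8, red, green, blue), "K" (3x3 intrinsics, pixels), "pose" (4x4, takes a point from camera to world coordinates). Camera axes: x right, y down, z forward; pixel columns grow to the right and rows downward; lengths in mm; the calibration is good to about 2 mm. A picture is of the moment at which its call begins. There is no depth.
- manip.sign_off(): hands the job in, once; it reports no verdict.
Trained networks look in the newest picture that a camera, given by its name, has taken for a name from the list of things; names that differ only in an ending like _2 or _b are one class to them, and where a whole thing is asked for, a point or a joint stands for the part that bears it (a point fixed in the world has none). Each returns a list of dicts, best first, with "score" (0 to 1); they miss things now and then, are a little off and sometimes report something else, mostly with a low value. They report only what shows in the picture. A call takes as long as a camera call.
- models.regions_of(camera, name): "pixels" (420x560 bool, what is visible of it) and "point" ([column, row] in pixels, amid what is visible of it).
The state is a dict: "clock": time; "joints": joint angles; "qd": joint speeds; "effort": joint torques, N m; "eef_pos": TCP position; "eef_rot": TCP orientation; "wrist_force": force on the tool from outside, world axes, zero at the start; "moment": the same for the moment, N m; "finger_gap": finger opening in mm.
Only numpy, scipy, OpenCV 4.12 (cv2) and the standard library are available. Lean on these libraries where they do the work, as an engineer would, in place of code of your own. Each camera call takes 0.05 s, during which the arm holds its last target.

## Working session

There is one attempt and no reset: what is moved stays moved. The work goes in short steps, Python scripts to look and compute and a shell command to move; the robot and the scene stay as the last step left them, time stands still between calls to the robot, and variables do not carry over. Pictures are saved under pics/ and viewed, and the job is handed in when it is done.

```bash
mkdir -p pics; python3 - <<'E'
from cell import manip,cams,models
import cv2
s=manip.read_state();print({k:s[k] for k in('clock','eef_pos','eef_rot','finger_gap')})
for n in('scene','top'):
    c=cams.camera(n);cv2.imwrite(f'pics/{n}0.png',c['frame'][:,:,::-1]);print(n,c['K'].round(1).tolist(),c['pose'].round(3).tolist())
    for t in('index','fin','target_line','spindle','stand','bottle','anemometer_a','spare_housing'):
        print(t,[(round(r['score'],2),[int(v) for v in r['point']],int(r['pixels'].sum())) for r in models.regions_of(n,t)][:3])
E
```

```text
{'clock': 0.0, 'eef_pos': array([163.92461761, 524.73624842, 212.86287521]), 'eef_rot': array([-3.14038979e+00, -5.58875421e-05,  2.83884059e+00]), 'finger_gap': 94.39642548840172}
scene [[410.4, 0.0, 288.3], [0.0, 410.4, 196.0], [0.0, 0.0, 1.0]] [[-0.483, 0.525, -0.7, 1419.671], [0.875, 0.306, -0.374, 482.688], [0.017, -0.794, -0.608, 829.073], [0.0, 0.0, 0.0, 1.0]]
index [(0.77, [261, 180], 1006)]
fin [(0.76, [260, 176], 964)]
target_line [(0.72, [167, 161], 967)]
spindle [(0.98, [258, 180], 961), (0.63, [183, 218], 532)]
stand [(0.69, [257, 190], 4045)]
bottle [(0.71, [471, 259], 1422)]
anemometer_a [(0.95, [169, 159], 964), (0.57, [371, 255], 1404)]
spare_housing [(0.7, [408, 218], 626)]
top [[500.5, 0.0, 278.0], [0.0, 500.5, 208.2], [0.0, 0.0, 1.0]] [[0.011, -0.984, 0.179, 348.444], [-1.0, -0.012, -0.004, 53.911], [0.006, -0.179, -0.984, 1406.568], [0.0, 0.0, 0.0, 1.0]]
index [(0.6, [323, 207], 1282), (0.26, [445, 211], 1028)]
fin [(0.66, [329, 208], 1353)]
target_line []
spindle [(0.88, [325, 207], 1254), (0.56, [324, 208], 7281)]
stand [(0.92, [326, 208], 7453)]
bottle [(0.61, [96, 229], 841)]
anemometer_a [(0.63, [180, 185], 985)]
spare_housing [(0.92, [172, 269], 474), (0.15, [326, 209], 1257)]
```

```bash
python3 - <<'E'
import cv2
a=cv2.imread('pics/top0.png');cv2.imwrite('pics/top0c.png',cv2.resize(a[130:290,240:420],None,fx=3.7,fy=3.7,interpolation=cv2.INTER_CUBIC))
E
```

```text
(no output)
```

View pics/top0.png

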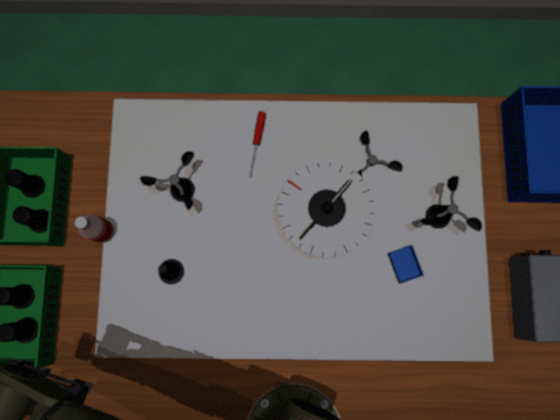

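View pics/scene0.png

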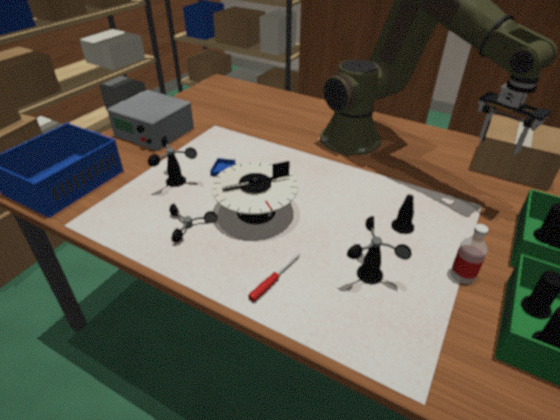

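View pics/top0c.png

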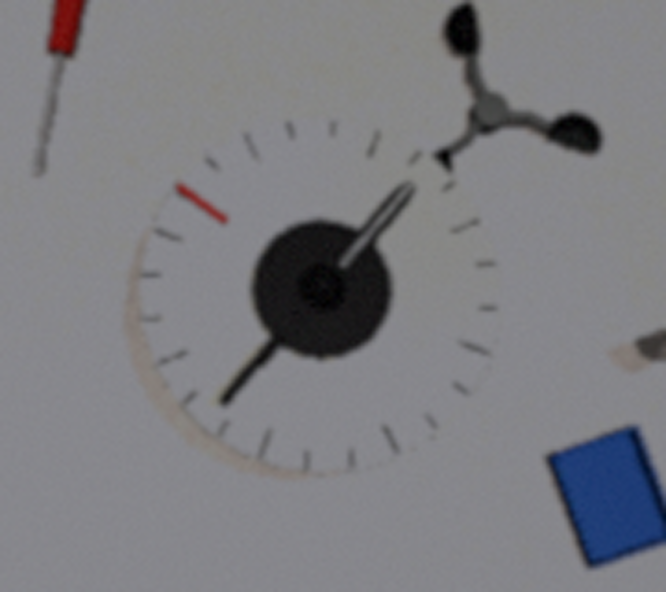

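The top view shows the vane axis at about px (327,208), the nose tip at (350,180), the red line from (288,180) to (302,190), and the fin at about (301,238) to (314,223). The nose has to turn about 95° anticlockwise. I'll measure this properly.

```bash
cat > h.py <<'E'
from cell import manip,cams,models
import numpy as np,cv2
def ray(c,u,v,z):
    K,P=c['K'],c['pose'];d=P[:3,:3]@np.linalg.inv(K)@np.array([u,v,1.]);o=P[:3,3];return (o+d*(z-o[2])/d[2])[:2]
def proj(c,p):
    P=c['pose'];q=P[:3,:3].T@(np.array(p,float)-P[:3,3]);q=c['K']@q;return q[:2]/q[2]
def line(c,m,z):
    v,u=np.nonzero(m);p=np.array([ray(c,a,b,z) for a,b in zip(u,v)]);return p
def red(c):
    f=c['frame'].astype(int);m=(f[...,0]-np.maximum(f[...,1],f[...,2])>40);return m
E
python3 - <<'E'
from h import *
c=cams.camera('top')
m=red(c);m[:165]=0;m[205:]=0;m[:,:280]=0;m[:,310:]=0
p=line(c,m,105);print('red',len(p),p.mean(0),p[p[:,1].argmax()],p[p[:,1].argmin()])
# stand centre: plate white ring ticks hard; hub dial disc: dark region of vane
r=models.regions_of('top','stand')[0]
for z in(105,):
    q=line(c,r['pixels'],z);(cx,cy),rad=cv2.minEnclosingCircle(q.astype(np.float32));print('stand',q.mean(0),cx,cy,rad)
print('hub',ray(c,327,207.6,136),'disc',ray(c,327,207.6,112))
f=c['frame'];g=f.max(2)
dm=((g<75)).astype(np.uint8);dm=cv2.morphologyEx(dm,cv2.MORPH_OPEN,np.ones((13,13),np.uint8))
dm[:,:300]=0;dm[:,355:]=0;dm[:180]=0;dm[235:]=0
q=line(c,dm,114);print('dial',q.mean(0),np.sqrt(len(q)and np.ptp(q[:,0])),np.ptp(q,axis=0))
print('nose',ray(c,350.3,180,118.5))
print('fin outer top',ray(c,300.8,238,169))
b=models.regions_of('top','spare_rotor');print('rotor',[(x['score'],ray(c,*x['point'],30)) for x in b])
for n in('anemometer_a','spare_housing','bottle'):
    print(n,[(round(x['score'],2),ray(c,*x['point'],100).round()) for x in models.regions_of('top',n)])
E
```

```text
red 34 [650.41738365   7.07102431] [662.54324232  23.15400907] [638.31623085  -8.97850867]
stand [588.12698127 -77.86438931] 585.767822265625 -75.95030212402344 101.08175659179688
hub [583.07318485 -77.36648189] disc [587.50513592 -79.84620396]
dial [584.09318684 -76.09614203] 9.409684111021905 [88.54215507 89.58774233]
nose [ 661.27669562 -141.35497126]
fin outer top [499.32477481  -8.23015927]
rotor [(0.64, array([ 734.95332651, -215.08984005]))]
anemometer_a [(0.92, array([ 584., -390.])), (0.8, array([650., 311.]))]
spare_housing [(0.59, array([419., 329.])), (0.48, array([ 713., -209.]))]
bottle [(0.93, array([516., 527.]))]
```

```bash
python3 -m pendant '[[[-4.3,-3.2,0,0],[-8.6,-6.4,0,0],[-12.9,-9.5,0,0],[-17.2,-12.7,0,0],[-17.2,-12.7,0,0]]]' -1 5; python3 -m pendant '[[[-4.3,-3.2,0,0],[-8.6,-6.4,0,0],[-12.9,-9.5,0,0],[-17.2,-12.7,0,0],[-17.2,-12.7,0,0]]]'
cat > plan.py <<'E'
from h import *
import sys
C=np.array([586,-77.])
def R2(yaw): return np.array([[np.cos(yaw),np.sin(yaw)],[np.sin(yaw),-np.cos(yaw)]]) # columns tool x,y in world
def pos(phi,r,extra,yaw):
    a=np.radians(phi);n=np.array([np.sin(a),-np.cos(a)]);M=R2(yaw)
    h=max(-(M@np.array(k))@n for k in((8,12.5),(8,-12.5),(-8,12.5),(-8,-12.5)))
    return C+r*np.array([np.cos(a),np.sin(a)])+n*(3+h+extra)
def show(phis,r,extra,z):
    s=manip.read_state();p=s['eef_pos'];yaw=s['eef_rot'][2];print('t',s['clock'],'tcp',p.round(1),s['eef_rot'].round(3),s['wrist_force'].round(2),s['finger_gap'])
    for f in phis:
        w=pos(f,r,extra,yaw);d=R2(yaw).T@(w-p[:2]);print(f,w.round(1),'cm',(d/10).round(2),round((p[2]-z)/10,2))
E
python3 -c "
from plan import *
show([141.6],88,20,213)"
```

```text
clock: 1.7
eef_pos: [292.1, 349.7, 213.7]
eef_rot: [3.141, 0.001, 2.836]
wrist_force: [0.2, -0.6, -0.2]
finger_gap: 57.3
clock: 2.2
eef_pos: [418.4, 177.4, 213.5]
eef_rot: [-3.141, 0.0, 2.836]
wrist_force: [0.6, -0.2, -1.2]
finger_gap: 17.3
t 2.2 tcp [418.4 177.4 213.5] [-3.141  0.     2.836] [ 0.59 -0.2  -1.17] 17.266988383588163
141.6 [540.3   7.1] cm [-16.76 -12.57] 0.05
```

```bash
python3 -m pendant '[[[-4.2,-3.2,0,0],[-8.4,-6.3,0,0],[-12.6,-9.4,0,0],[-16.8,-12.5,0,0],[-16.8,-12.5,0,0]]]'; python3 -m pendant '[[[0,0,0,0],[0,0,0,0]]]'
python3 -c "
from plan import *
show([141.6],88,20,150)
c=cams.camera('top');cv2.imwrite('pics/t1.png',cv2.resize(c['frame'][120:300,220:430,::-1],None,fx=3.3,fy=3.3))
c=cams.camera('scene');cv2.imwrite('pics/s1.png',cv2.resize(c['frame'][80:280,150:350,::-1],None,fx=3,fy=3))"
```

```text
clock: 2.7
eef_pos: [541.5, 8.0, 212.9]
eef_rot: [-3.141, -0.0, 2.836]
wrist_force: [0.0, 0.3, 0.4]
finger_gap: 0.6
clock: 2.9
eef_pos: [539.2, 12.0, 213.3]
eef_rot: [3.141, -0.001, 2.84]
wrist_force: [2.0, 0.4, 0.1]
finger_gap: 0.6
t 2.9 tcp [539.2  12.  213.3] [ 3.141e+00 -1.000e-03  2.840e+00] [1.96 0.36 0.08] 0.5604480239993255
141.6 [540.4   7.1] cm [-0.25 -0.43] 6.33
```

View pics/t1.png

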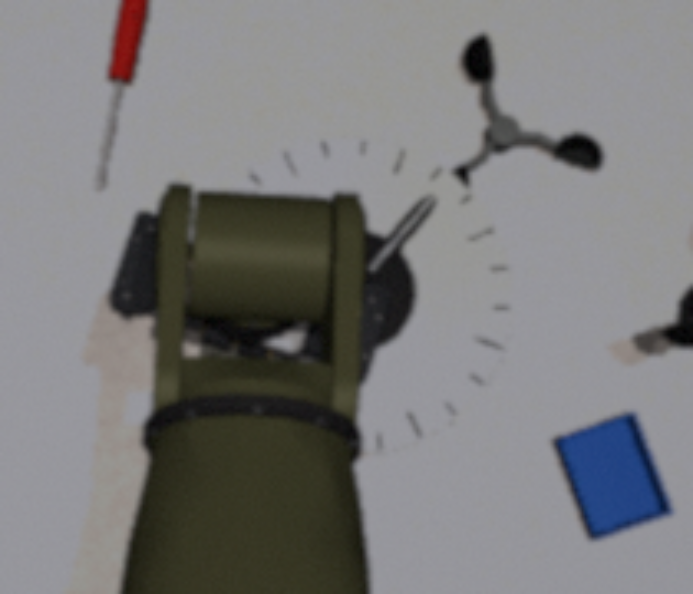

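View pics/s1.png

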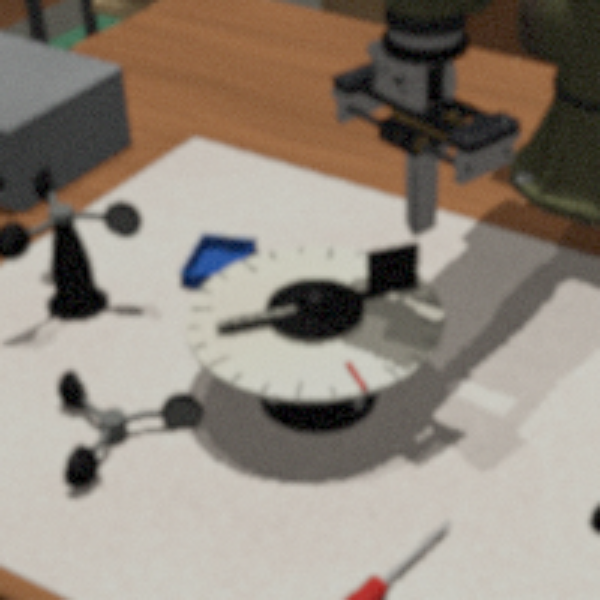

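The nose and index are still visible in the top view, and the scene view shows the closed fingertips on the clockwise side of the fin, beside it with clearance. I'll descend now.

```bash
python3 -m pendant '[[[0,0,2.1,0],[0,0,4.2,0],[0,0,6.3,0],[0,0,6.3,0],[0,0,6.3,0]]]'
python3 - <<'E'
from plan import *
yaw=2.8388;M=R2(yaw)
cmd=np.array([164.0,524.97])+M@np.array([-512,-379.]);print(cmd)
prev=cmd
for k,f in enumerate([141.6,145,150,155,160,165,170,175,180,185,190,195,200,205,210,215,220,225,229]):
    w=pos(f,88,0 if k else 5,yaw);print(f,w.round(1),((M.T@(w-cmd))/10).round(2),((M.T@(w-prev))/10).round(2));prev=w
c=cams.camera('scene');cv2.imwrite('pics/s2.png',cv2.resize(c['frame'][80:280,150:350,::-1],None,fx=3,fy=3))
E
```

```text
clock: 3.5
eef_pos: [539.7, 11.3, 151.3]
eef_rot: [3.141, 0.0, 2.84]
wrist_force: [-0.1, -0.0, 0.6]
finger_gap: 0.5
[539.69496601  10.53993428]
141.6 [531.   -4.7] [ 0.37 -1.71] [ 0.37 -1.71]
145 [523.9 -12.3] [ 0.83 -2.65] [ 0.46 -0.94]
150 [518.3 -18.3] [ 1.18 -3.39] [ 0.36 -0.74]
155 [513.2 -24.9] [ 1.47 -4.17] [ 0.29 -0.78]
160 [508.7 -32. ] [ 1.69 -4.98] [ 0.21 -0.81]
165 [505.1 -38.9] [ 1.83 -5.76] [ 0.14 -0.77]
170 [502.2 -45.5] [ 1.91 -6.47] [ 0.08 -0.72]
175 [499.8 -52.5] [ 1.93 -7.2 ] [ 0.02 -0.73]
180 [498.  -59.7] [ 1.89 -7.95] [-0.04 -0.74]
185 [496.8 -67.1] [ 1.78 -8.69] [-0.11 -0.75]
190 [496.2 -74.8] [ 1.6  -9.44] [-0.18 -0.75]
195 [496.4 -82.5] [  1.36 -10.18] [-0.24 -0.74]
200 [497.2 -90.4] [  1.04 -10.9 ] [-0.31 -0.72]
205 [498.8 -98.2] [  0.66 -11.6 ] [-0.38 -0.7 ]
210 [ 501.1 -106. ] [  0.21 -12.27] [-0.45 -0.67]
215 [ 504.2 -113.6] [ -0.31 -12.91] [-0.52 -0.63]
220 [ 508.  -120.9] [ -0.89 -13.5 ] [-0.58 -0.59]
225 [ 512.5 -128. ] [ -1.54 -14.03] [-0.64 -0.54]
229 [ 516.7 -133.3] [ -2.09 -14.42] [-0.56 -0.39]
```

View pics/s2.png

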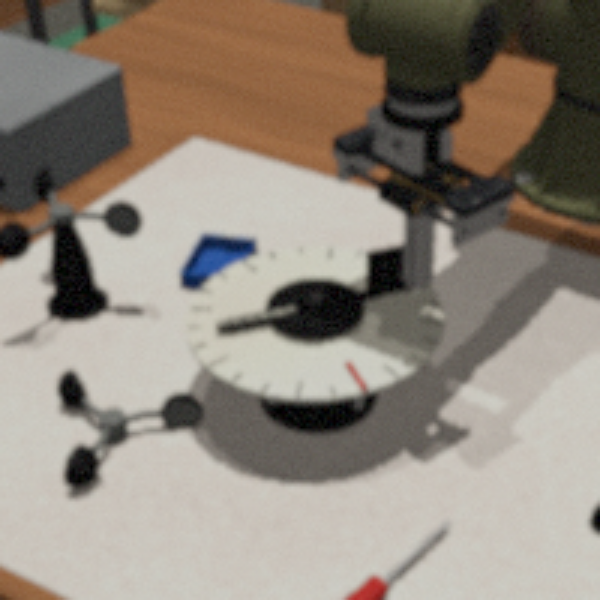

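```bash
python3 -m pendant '[[[0.1,-0.5,0,0],[0.2,-1,0,0],[0.3,-1.4,0,0],[0.4,-1.7,0,0],[0.5,-1.9,0,0]]]'; python3 -m pendant '[[[0.1,-0.3,0,0],[0.3,-0.6,0,0],[0.4,-0.9,0,0],[0.5,-1.2,0,0],[0.7,-1.5,0,0]]]'
python3 -c "
from plan import *
c=cams.camera('top');cv2.imwrite('pics/t3.png',cv2.resize(c['frame'][120:300,220:430,::-1],None,fx=3.3,fy=3.3))
c=cams.camera('scene');cv2.imwrite('pics/s3.png',cv2.resize(c['frame'][80:280,150:350,::-1],None,fx=3,fy=3))"
```

```text
clock: 4.05
eef_pos: [529.1, -6.5, 150.6]
eef_rot: [3.142, 0.0, 2.838]
wrist_force: [-0.4, 0.6, -0.8]
finger_gap: 0.3
clock: 4.55
eef_pos: [518.0, -18.5, 150.4]
eef_rot: [3.142, 0.0, 2.839]
wrist_force: [1.4, -0.1, -0.3]
finger_gap: 0.1
```

View pics/t3.png

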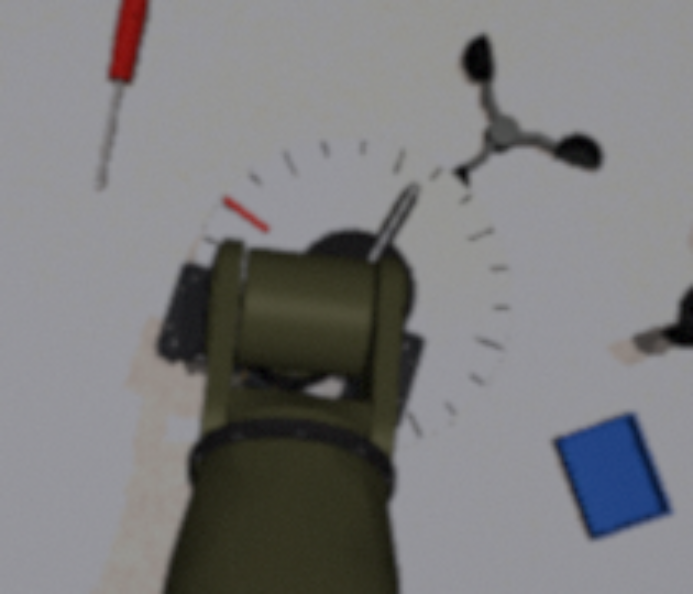

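View pics/s3.png

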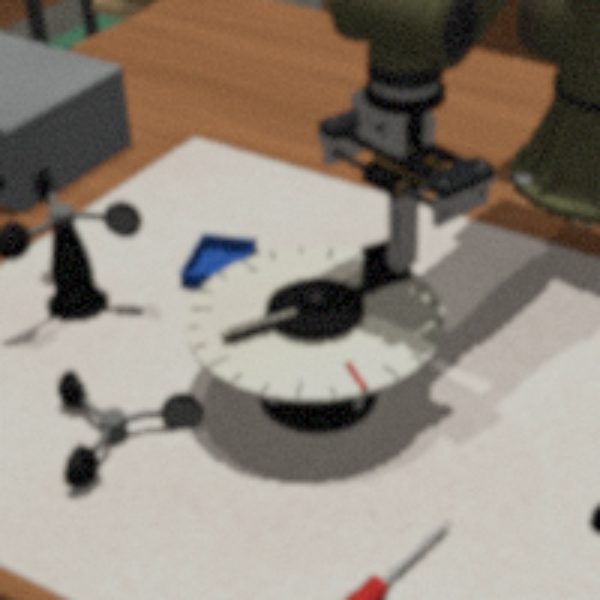

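The nose has followed the finger: its tip is now at about px (345,177), roughly 10° round. The finger is in contact with the fin and the forces are small, so I'll continue along the arc.

```bash
python3 -m pendant '[[[0.3,-0.8,0,0],[0.5,-1.6,0,0],[0.65,-2.4,0,0],[0.73,-3.1,0,0],[0.75,-3.8,0,0]]]'; python3 -m pendant '[[[-0.04,-0.75,0,0],[-0.15,-1.5,0,0],[-0.33,-2.25,0,0],[-0.57,-3.0,0,0],[-0.9,-3.7,0,0]]]'
python3 -c "
from plan import *
c=cams.camera('top');cv2.imwrite('pics/t4.png',cv2.resize(c['frame'][120:300,220:430,::-1],None,fx=3.3,fy=3.3))
c=cams.camera('scene');cv2.imwrite('pics/s4.png',cv2.resize(c['frame'][80:280,150:350,::-1],None,fx=3,fy=3))"
```

```text
clock: 5.15
eef_pos: [499.3, -53.0, 150.5]
eef_rot: [3.142, 0.0, 2.839]
wrist_force: [0.7, 0.4, -0.1]
finger_gap: 0.5
clock: 5.65
eef_pos: [497.2, -91.1, 150.4]
eef_rot: [3.142, -0.0, 2.839]
wrist_force: [-0.0, 1.3, 0.4]
finger_gap: 0.5
```

View pics/t4.png

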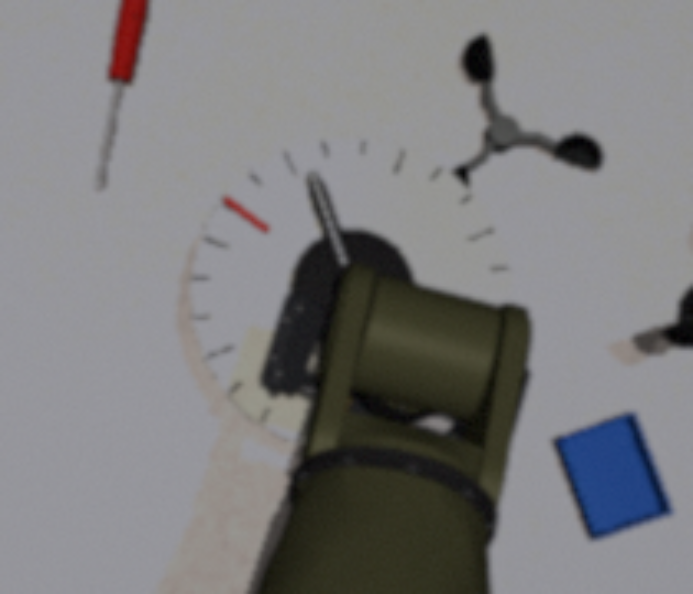

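View pics/s4.png

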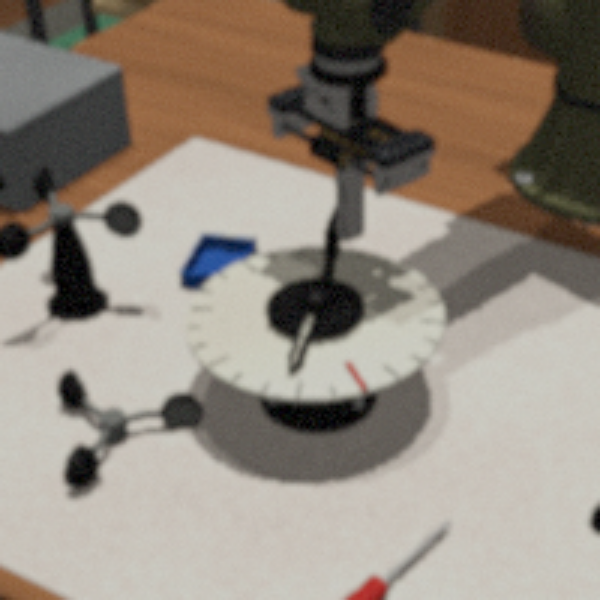

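The nose now stands at about 20°, with its tip at px (314,173), as the plan predicted. I'll continue to about 222° fin angle and then measure.

```bash
python3 -m pendant '[[[-0.38,-0.7,0,0],[-0.83,-1.37,0,0],[-1.35,-2.0,0,0],[-1.9,-2.6,0,0],[-2.2,-2.8,0,0]]]'
cat > ang.py <<'E'
from h import *
C=np.array([586,-77.])
def ang(C=C):
    c=cams.camera('top');f=c['frame']
    m=red(c);m[:165]=0;m[205:]=0;m[:,:280]=0;m[:,310:]=0
    p=line(c,m,105);pr=p.mean(0)-C
    cv2.imwrite('pics/a_%d.png'%int(manip.read_state()['clock']*100),cv2.resize(f[160:240,270:380,::-1],None,fx=7,fy=7,interpolation=cv2.INTER_CUBIC))
    # dark nose outline: profile over angle at radius 65..92 at height 113
    g=cv2.cvtColor(f,cv2.COLOR_RGB2GRAY).astype(np.float32)
    th=np.radians(np.arange(-60,90,0.25));I=np.zeros(len(th));n=0
    for r in np.arange(62,90,2.):
        q=np.array([proj(c,[C[0]+r*np.cos(t),C[1]+r*np.sin(t),117]) for t in th],np.float32)
        I+=cv2.remap(g,q[:,0][None],q[:,1][None],cv2.INTER_LINEAR)[0];n+=1
    I/=n;b=np.median(I);w=np.clip(b-I-25,0,None);d=np.degrees(th)
    k=w.argmax();s=abs(d-d[k])<9;print('red',np.degrees(np.arctan2(pr[1],pr[0])),np.hypot(*pr),'nose',(w[s]*d[s]).sum()/w[s].sum(),'min',d[k],I[k],b)
if __name__=='__main__': 
    ang();print(manip.read_state()['clock'])
E
python3 ang.py; ls pics
```

```text
clock: 6.25
eef_pos: [510.1, -124.5, 150.4]
eef_rot: [-3.141, -0.0, 2.838]
wrist_force: [-0.9, 0.1, 0.4]
finger_gap: 0.4
red 52.53973453201362 105.91287195154803 nose 41.54301017960922 min 44.0 52.89369419642857 152.45622907366072
6.3
a_630.png
s1.png
s2.png
s3.png
s4.png
scene0.png
t1.png
t3.png
t4.png
top0.png
top0c.png
```

View pics/a_630.png

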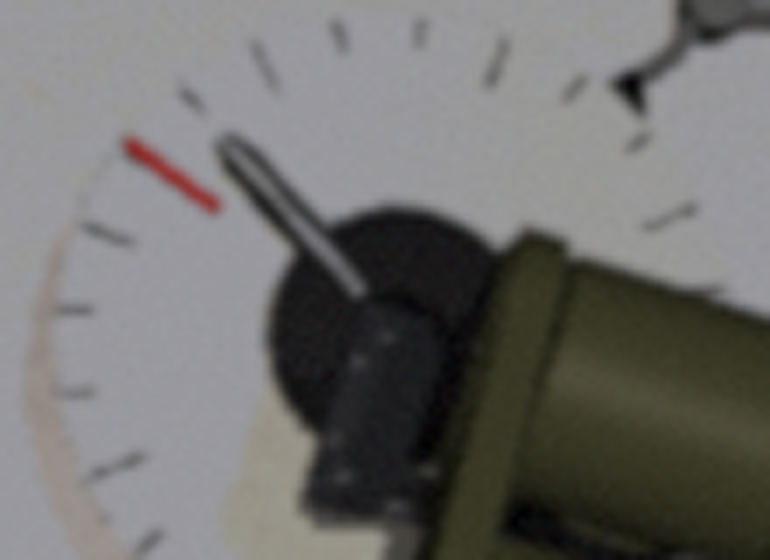

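```bash
python3 -m pendant '[[[-0.25,-0.2,0,0],[-0.5,-0.4,0,0],[-0.75,-0.57,0,0],[-0.95,-0.72,0,0],[-1.1,-0.8,0,0]]]'; python3 -m pendant '[[[0,0,0,0]]]'
python3 ang.py; ls -t pics|head -1
```

```text
clock: 6.8
eef_pos: [518.1, -134.7, 150.4]
eef_rot: [-3.142, 0.0, 2.839]
wrist_force: [0.1, 1.1, 0.2]
finger_gap: 0.7
clock: 6.9
eef_pos: [518.0, -134.7, 150.4]
eef_rot: [-3.142, 0.0, 2.839]
wrist_force: [-0.8, 0.0, 0.0]
finger_gap: 0.3
red 52.44574042100748 108.63476586181746 nose -55.5961133863455 min -56.75 40.280064174107146 153.53187779017858
6.95
a_695.png
```

```bash
sed -i 's/arange(-60,90/arange(20,80/' ang.py; python3 ang.py; python3 -c "
from h import *
c=cams.camera('scene');cv2.imwrite('pics/s5.png',cv2.resize(c['frame'][150:220,210:310,::-1],None,fx=7,fy=7,interpolation=cv2.INTER_CUBIC))"
```

```text
red 52.44574042100748 108.63476586181746 nose 49.930115331220065 min 52.25 48.43763950892857 153.95057896205356
7.0
```

View pics/a_695.png

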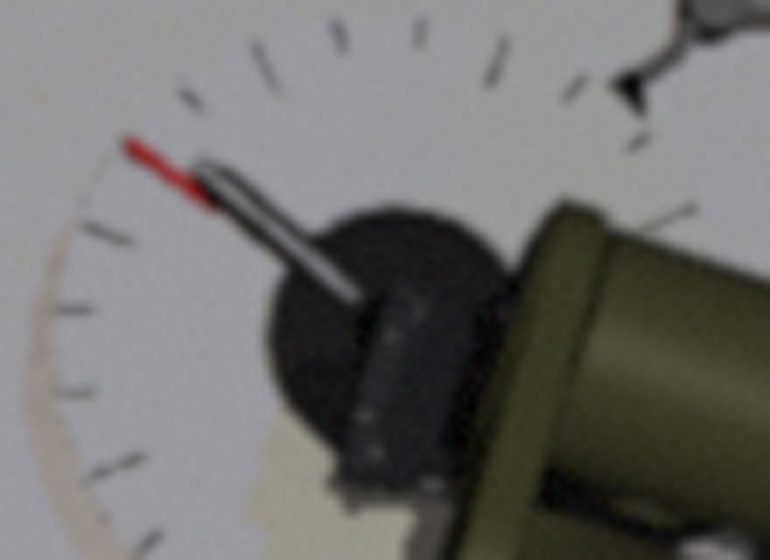

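View pics/s5.png

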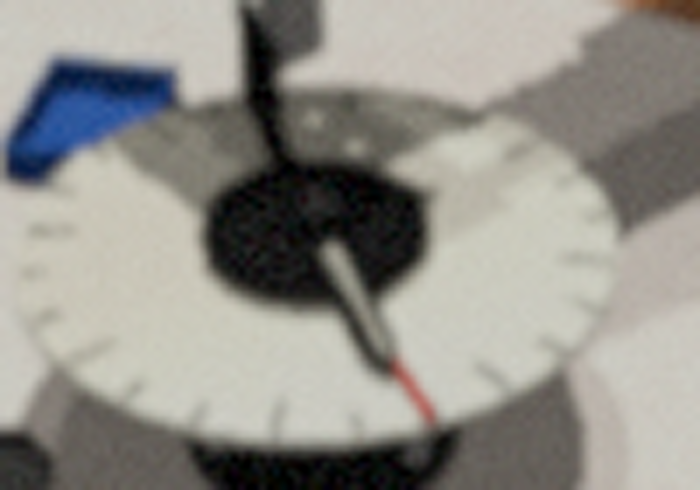

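```bash
cat > both.py <<'E'
from h import *
def X(x,o,s=7): return o+(x+.5)/s-.5
def rep(T,S,redT=(650.4,7.07)):
    """T,S: crop px of two points of index line centre (inner, tip) and scene red (inner, outer)"""
    c=cams.camera('top');d=cams.camera('scene')
    for n,cc,L,o in(('top',c,T,(270,160)),('scene',d,S,(210,150))):
        if not L: continue
        P=[ray(cc,X(x,o[0]),X(y,o[1]),z) for x,y,z in L];
        for k in range(0,len(P),2):
            v=P[k+1]-P[k];print(n,P[k].round(1),P[k+1].round(1),'dir',np.degrees(np.arctan2(v[1],v[0])).round(1),'ang about C',[np.degrees(np.arctan2(*(p-np.array([586,-77]))[::-1])).round(1) for p in P[k:k+2]])
E
python3 -c "
from both import *
rep([(357,297,118.5),(203,163,118.5),(216,207,105),(127,142,105)],[(328,247,118.5),(387,362,118.5),(397,367,105),(433,420,105)])"
python3 - <<'E'
from h import *
# plate centre from scene/top via ellipse of plate: fit white plate edge is hard in top; dial disc both
for n,b in(('top',(300,180,355,235)),('scene',(235,168,275,197))):
    c=cams.camera(n);f=c['frame']
    r=models.regions_of(n,'stand');print(n,[(x['score'],ray(c,*x['point'],105)) for x in r][:1])
E
```

```text
top [601.  -62.4] [651.9  -4.5] dir 48.7 ang about C [np.float64(44.1), np.float64(47.7)]
top [637.9 -10.1] [662.9  23.9] dir 53.7 ang about C [np.float64(52.2), np.float64(52.7)]
scene [601.1 -62.3] [655.3   0. ] dir 49.0 ang about C [np.float64(44.2), np.float64(48.0)]
scene [641.6  -3.9] [663.4  26.1] dir 54.0 ang about C [np.float64(52.7), np.float64(53.1)]
top [(0.7, array([520.47583202, 525.43900148]))]
scene [(0.73, array([616.74575518, -60.23072753]))]
```

Both cameras agree: the nose is at about 48.8° and the red line at about 53.6°. I'll push about 3.5° more and then look again.

```bash
python3 -m pendant '[[[-0.12,-0.06,0,0],[-0.25,-0.11,0,0],[-0.38,-0.17,0,0],[-0.5,-0.22,0,0],[-0.5,-0.22,0,0]]]'
python3 ang.py; cp $(ls -t pics/a_*|head -1) pics/a_b.png; python3 -c "
from h import *
c=cams.camera('scene');cv2.imwrite('pics/s6.png',cv2.resize(c['frame'][150:220,210:310,::-1],None,fx=7,fy=7,interpolation=cv2.INTER_CUBIC))"
```

```text
clock: 7.85
eef_pos: [522.2, -138.3, 150.4]
eef_rot: [-3.142, 0.0, 2.839]
wrist_force: [0.1, 0.3, -0.0]
finger_gap: 0.5
red 52.58651228851816 114.44157693739098 nose 52.68647648850637 min 55.25 55.919991629464285 154.35979352678572
7.9
```

View pics/a_b.png

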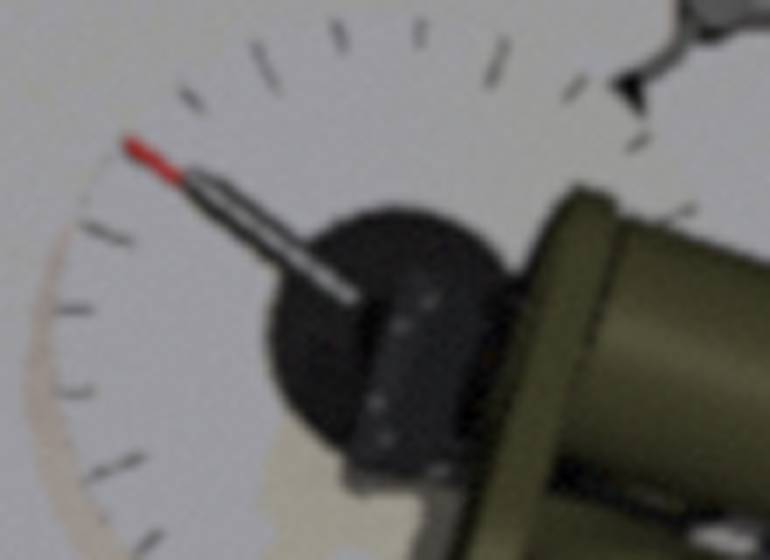

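View pics/s6.png

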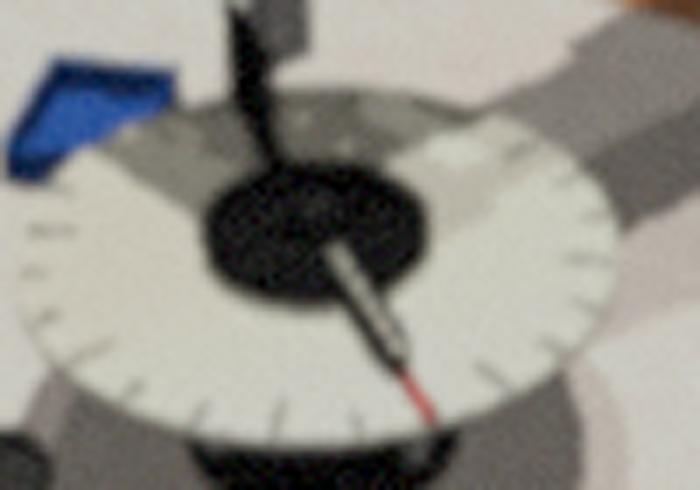

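```bash
python3 -c "
from both import *
rep([(355,298,118.5),(190,176,118.5)],[(332,245,118.5),(402,358,118.5),(403,377,105),(433,420,105)])"
```

```text
top [600.7 -61.7] [6.468e+02 4.000e-01] dir 53.4 ang about C [np.float64(46.3), np.float64(51.8)]
scene [599.  -61.7] [650.1   3.8] dir 52.0 ang about C [np.float64(49.7), np.float64(51.6)]
scene [645.9   1.6] [663.4  26.1] dir 54.5 ang about C [np.float64(52.7), np.float64(53.1)]
```

The index is about 1.5 mm (1°) short. I'll make one small nudge and then back away.

```bash
python3 -m pendant '[[[-0.06,-0.03,0,0],[-0.12,-0.05,0,0],[-0.12,-0.05,0,0]]]'; python3 -m pendant '[[[0.3,0.1,0,0],[0.8,0.35,0,0],[1.6,0.7,0,0],[2.4,1.0,0,0],[3.0,1.3,0,0]]]';python3 -m pendant '[[[0,0,-2,0],[0,0,-5,0],[0,1,-8,0],[0,6,-9,0],[0,11,-9,0]]]';python3 -m pendant '[[[0,4,0,0],[0,8,0,0],[0,12,0,0],[0,16,0,0],[0,16,0,0]]]'
python3 ang.py; cp $(ls -t pics/a_*|head -1) pics/a_c.png; python3 -c "
from h import *
c=cams.camera('top');cv2.imwrite('pics/t7.png',c['frame'][:,:,::-1])
c=cams.camera('scene');cv2.imwrite('pics/s7.png',cv2.resize(c['frame'][150:220,210:310,::-1],None,fx=7,fy=7,interpolation=cv2.INTER_CUBIC))"
```

```text
clock: 8.35
eef_pos: [523.1, -139.0, 150.4]
eef_rot: [-3.142, -0.0, 2.839]
wrist_force: [0.4, 0.0, 0.0]
finger_gap: 0.3
clock: 8.85
eef_pos: [497.6, -117.0, 150.5]
eef_rot: [-3.142, 0.0, 2.839]
wrist_force: [-0.1, -0.9, 0.2]
finger_gap: 0.5
clock: 9.35
eef_pos: [531.2, -12.7, 242.7]
eef_rot: [3.141, 0.004, 2.837]
wrist_force: [1.8, -0.8, -0.4]
finger_gap: 0.5
clock: 9.85
eef_pos: [578.5, 143.1, 239.9]
eef_rot: [3.141, -0.001, 2.843]
wrist_force: [-0.1, -0.4, 0.8]
finger_gap: 0.3
red 52.58651228851816 114.44157693739098 nose 53.564628576208506 min 56.0 55.180594308035715 157.63466099330356
9.9
```

View pics/a_c.png

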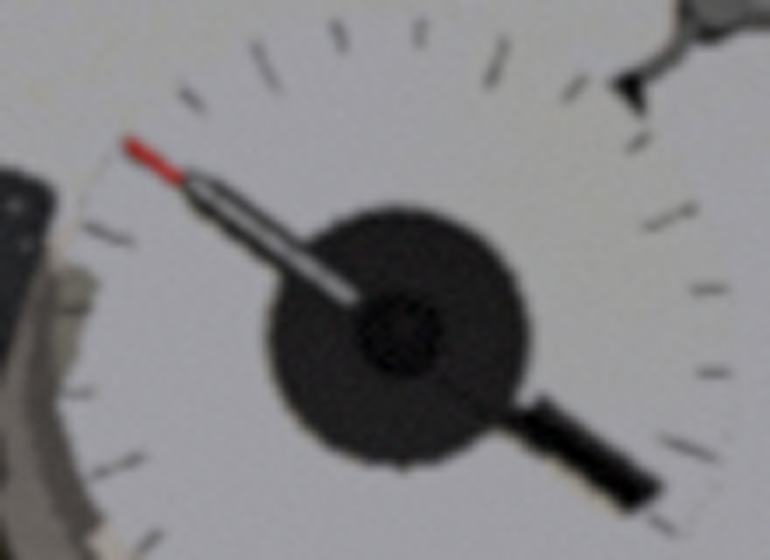

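View pics/s7.png

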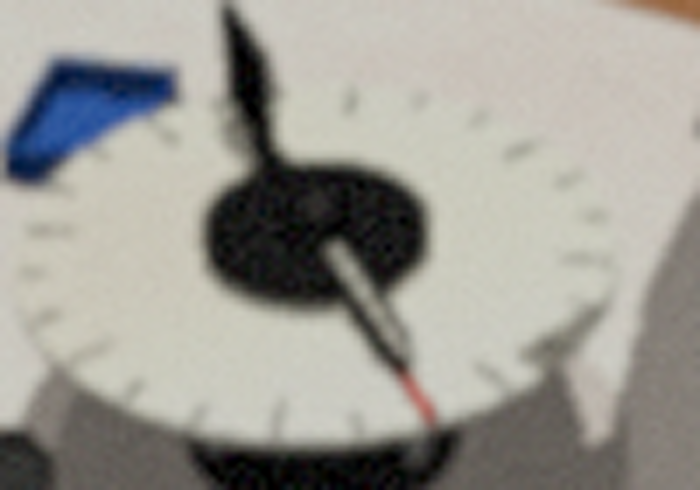

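View pics/t7.png

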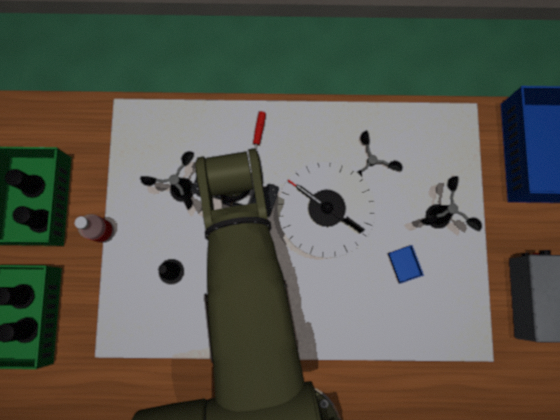

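The hand is clear and the bystanders look unmoved. The index lines up with the red line, so I'll do an unobstructed fine measurement.

```bash
python3 - <<'E'
from h import *
C=np.array([587,-77.]);a0=np.radians(53.3);u=np.array([np.cos(a0),np.sin(a0)]);n=np.array([-u[1],u[0]])
for nm in('top','scene'):
    c=cams.camera(nm);f=c['frame'].astype(np.float32)
    def prof(r,z,chan,lim):
        t=np.arange(-lim,lim+.1,.25);q=np.array([proj(c,[*(C+r*u+x*n),z]) for x in t],np.float32)
        I=cv2.remap(chan,q[:,0][None],q[:,1][None],cv2.INTER_LINEAR)[0];return t,I
    g=f.mean(2);rd=f[...,0]-f[...,1]
    A=[];B=[]
    for r in range(56,97,4):
        t,I=prof(r,118.5,g,4);w=np.clip(I-I.min()-.5*np.ptp(I),0,None);A.append((r,(w*t).sum()/w.sum()))
    for r in range(108,127,3):
        t,I=prof(r,105,rd,8);w=np.clip(I-.3*I.max(),0,None);B.append((r,(w*t).sum()/w.sum()))
    A=np.array(A);B=np.array(B);pa=np.polyfit(*A.T,1);pb=np.polyfit(*B.T,1)
    print(nm,'index@100',np.polyval(pa,100),'slope deg',np.degrees(pa[0]),'red@100',np.polyval(pb,100),'red mean',B[:,1].mean(),np.degrees(pb[0]));print(A[:,1].round(1),B[:,1].round(1))
E
```

```text
top index@100 -1.7888944289350244 slope deg -2.027916753354966 red@100 -0.6189776243574792 red mean -0.6822203566419783 -0.21314950851632708
[-0.8 -0.7 -0.7 -0.5 -0.6 -0.5 -0.6 -0.6 -0.7 -1.3 -3.4] [-0.6 -0.6 -0.8 -0.8 -0.6 -0.6 -0.8]
scene index@100 2.009388776037463 slope deg 3.483339250861728 red@100 0.7408089830352291 red mean 0.1468466813046731 -2.001854887002163
[-0.5 -0.6  0.1 -0.   0.   0.8  1.1  0.8  0.5  1.5  2.4] [ 0.3  0.3  0.4  0.4  0.3 -0.1 -0.5]
```

```bash
python3 -c "
from cell import manip
s=manip.read_state();print(s['clock'],abs(s['qd']).max());print(manip.sign_off())"
```

```text
10.1 0.004596299605641725
the job is handed in; nothing more can be done
None
```

I pushed the fin about 93° anticlockwise with the closed fingertips until the index lined up with the red line. I then backed off, raised the hand clear and handed the job in at 10.1 s. The sign-off gives no verdict.

- **Alignment:** With the hand clear, the index line was within about 0.5 mm of the red line's centre in both cameras. That leaves out the noisy samples at the very tip. The full line fits that include them gave offsets of 1.2 mm (top) and 1.3 mm (scene), on opposite sides of the red line. All of these are well within the 5 mm limit.
- **Forces:** The wrist readings during the push stayed at or below about 1.5 N, which is around sensor noise, so I saw no sign of gripping or hard pushing.
- **At rest:** The nose looked the same in the two pictures taken after the hand withdrew. I did not measure the vane's speed directly.
- **Bystanders:** By eye, in the last top picture, the loose things were where they started. The arm hid part of the screwdriver, and I took no numbers for this.

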